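# Roll the rolling pin into its rest

### The arm

A 7-joint arm with a two-finger parallel gripper is mounted at the origin on a cart in front of the work surface, level with it; the furniture and walls round the work are solid. World frame = base frame: x ahead of the robot, y to its left, z up, the work surface at z = 0. Lengths are in m, angles in degrees, forces in N, time in s.
With the tool pointing down it reaches from about 0.425 to 0.875 m from the base axis. Payload 4.7 kg.
Tool frame: the origin (TCP) lies at the very end of the fingers, on their centre line; the grasp point (between the pads) lies 19 mm behind it (env.grasp_offset is the distance from the TCP to the grasp point, in m); z points along the fingers, y is the line along which they close (so a half turn about z gives the same grasp; the last joint's range is limited). The gripper opens to 87 mm and grips with 3 to 60 N. Pads are 19 mm wide; open, the fingers measure 117 mm over their backs; the gripper's body (75 mm by 190 mm) begins 51 mm behind the grasp point.
Start: joints at [-66.515, 18.392, -4.016, 83.108, 1.295, 78.541, -3.26], TCP at [0.251, 0.6, 0.223] pointing down, gripper open.
Joint ranges: [-163.93, 163.93], [-17.29, 119.83], [-79.2, 71.16], [3.27, 140.29], [-89.18, 269.18], [5.43, 117.66], [-154.24, 154.24]. Speed limits (degrees/s): [147.25, 147.25, 180, 180, 180, 180, 180].

### API

Orientations are given as [roll, pitch, yaw] about the fixed x, y, z axes, in that order (R = Rz(yaw) Ry(pitch) Rx(roll)).
In Python, from cell import env gives the robot as it stands. The module is installed in compiled form; this text tells all that it offers.
- The arm moves only by the tool drive_tool, never from a script. Its argument "moves" is one flat list of numbers, 5 for each row, row after row: the shift along the tool's x, y, z in units of 40 mm (1.0 is 40 mm), then the turn about the tool's z in units of 10 degrees (1.0 is 10 degrees), then the finger opening in mm, from 0 to 87. A call has 1 to 5 rows; each row is the pose to reach, as a shift and turn from the pose commanded when the call began, along the tool's axes at that moment; what a row does not reach only later rows make up. A row lasts 1/8 s, in which the tool goes at most 62.5 mm and 10.7 degrees, less where a joint would pass 70% of its speed; a pose out of reach is approached as far as the arm can. A call with a gripper value outside its range is refused whole. The fingers move at their own pace and stop on an object; "squeeze" is the grip in N (left out, the last holds). Time passes only in rows, so rows that repeat a pose let the fingers close. It gives the time, the measured TCP pose, the force, the opening and the grip force at its end, in the units of the state.
- env.get_obs(): the state, without advancing time (a new reading comes with each control period).
- env.read_camera(name): name is "scene" or "top" or "wrist"; returns (picture, depth): 400x640x3 uint8, red, green, blue; 400x640 float32, m along the optical axis (not along the pixel's ray), 0 where there is no reading.
- env.camera_model(name): a dict with "K" (3x3 intrinsics, pixels), "rvec" (rotation vector, rad) and "tvec" (3), from world to camera coordinates, as OpenCV has them; the wrist camera has in their place "tool_from_camera" (4x4, takes a point from camera to tool coordinates, whose origin is the TCP and whose axes are the flange's). Camera axes: x right, y down, z forward; pixel columns grow to the right and rows downward; lengths in m; the calibration is good to about 2 mm. A picture is of the moment at which its call begins: read the wrist's pose just before it. camera_model takes no time and is no camera call.
- env.sign_off(): hands the job in; it is judged then, once.
The state is a dict: "time_s": time; "qpos": joint angles; "joint_velocities": joint speeds; "effort": joint torques, N m; "tool_pos": TCP position; "tool_rot": TCP orientation; "force": force on the tool from outside, world axes, zero at the start; "wrist_torque": the same for the moment, N m; "grip_width": finger opening in m; "grasp_force": force on a finger pad.
Only numpy, scipy, OpenCV 4.12 (cv2) and the standard library are available. Lean on these libraries where they do the work, as an engineer would, in place of code of your own. Each camera call takes 0.05 s, during which the arm holds its last target. There are 200 camera calls.

### The job

Push the rolling pin by its side so that it rolls along the worktop, up the ramp of its wooden rest and down into the groove, where it must lie still, fully seated along the groove and roughly centred end to end, with your hand withdrawn. Nothing is to be gripped or lifted: the pin stays on the worktop or on the rest all the way, and the jars, mill, timer and matchbox standing about are left alone.

Things in the scene. Friction and masses are not known exactly. Their poses are not given: they have to be found in the camera images.
- rolling_pin: wooden rolling pin: a straight round bar of pale lacquered (smooth) wood, 42 mm in diameter, 190 mm long, thin dark ring near each end, 0.18 to 0.33 kg, loose on the worktop; rolls freely. Origin at the bar's centre (21 mm above the worktop). x runs along the bar; y and z turn as it rolls. It starts on either side of the rest, within 0.16 rad of parallel to the groove and 15 mm of opposite it.
- rest: rest for the pin: low dark wooden block fixed to the worktop, 170 mm long (x), 120 mm wide (y), same on both sides. A V groove lined with black strips runs along its middle (y = 0), flanks at 35 degrees; crests at y = +17 and -17 mm, 11 mm high; from each a 15 degree ramp runs down to the worktop at y = +59 or -59 mm. Origin on the worktop under its middle, z up.
- rest_seat (a point): point in the middle of the rest, 25 mm above the worktop: where the pin's centre lies when it is fully down in the groove, touching both flanks. A pin pushed up either ramp passes over the crest with its centre about 32 mm above the worktop, then drops in here.
- spice_red: bystander: glass spice jar with a red cap, upright, 45 mm across, 106 mm tall; origin at the centre of its underside
- spice_green: bystander: glass spice jar with a green cap, upright, 46 mm across, 106 mm tall; origin at the centre of its underside
- timer: bystander: round red and cream kitchen timer, 60 mm across, 46 mm tall; origin at the centre of its underside
- mill: bystander: light wooden salt mill, upright, 54 mm across, 138 mm tall; origin at the centre of its underside
- jam: bystander: jam jar with a red lid, upright, 67 mm across, 86 mm tall; origin at the centre of its underside
- matches: bystander: yellow and red matchbox lying flat, 36 x 54 x 14 mm; origin at the centre of its underside
Mind the look-alikes: they are no part of the job. Several things have the shape of the rolling_pin; the one meant has the colours described above.

How it is judged:
By the outcome, as a careful person would: the job done as asked, in the order asked, and still so for the second after the job is handed in, with the robot touching nothing.
It also fails if it takes over 40 s, if anything falls off the work surface, if the arm or the gripper's body presses on something with over 40 N, if the wrist force passes 120 N, or if a joint passes its speed limit or range.

## Working session

There is one attempt and no reset: what is moved stays moved. The work goes in short steps, Python scripts to look and compute and a tool call to move; the robot and the scene stay as the last step left them, time stands still between calls to the robot, and variables do not carry over. Pictures are saved under pics/ and viewed, at most 10 in all, crops included, and the job is handed in when it is done.

Besides the shell and the picture viewer there is one more tool, called after ">>>" as name(argument=value, ...) on one line, values as JSON. drive_tool: Moves the arm, as the interface text tells. Its arguments: {"type":"object","properties":{"moves":{"type":"array","items":{"type":"number"}},"squeeze":{"type":"number"}},"required":["moves"]}

```bash
mkdir -p pics; cat > h.py <<'E'
import numpy as np, cv2
from cell import env
def cam(n):
    m=env.camera_model(n); R=cv2.Rodrigues(np.array(m["rvec"],float))[0]; return np.array(m["K"]),R,np.array(m["tvec"],float).ravel()
def ray(n,u,v,z):
    K,R,t=cam(n); d=R.T@np.linalg.solve(K,[u,v,1.]); c=-R.T@t; return c+d*(z-c[2])/d[2]
def xyz(n,D):
    K,R,t=cam(n); v,u=np.mgrid[:400,:640]; P=np.stack([(u-K[0,2])/K[0,0]*D,(v-K[1,2])/K[1,1]*D,D],-1)
    return (P-t)@R
E
python3 - <<'E'
from h import *
o=env.get_obs(); print({k:np.round(o[k],3) for k in o})
for n in ("top","scene"):
    p,d=env.read_camera(n); np.savez(f"{n}0.npz",p=p,d=d); cv2.imwrite(f"pics/{n}0.png",p[:,:,::-1])
    K,R,t=cam(n); print(n,-R.T@t, K[0,0])
E
```

```text
{'time_s': np.float64(0.0), 'qpos': array([-66.515,  18.438,  -4.016,  83.178,   1.295,  78.541,  -3.261]), 'joint_velocities': array([ 0.028, -0.073,  0.085,  0.025,  0.061,  0.109,  0.028]), 'effort': array([-0.0000e+00, -4.9130e+01, -4.0400e-01, -3.1251e+01, -6.4000e-02,
        4.4000e-02,  0.0000e+00]), 'tool_pos': array([0.25 , 0.599, 0.221]), 'tool_rot': array([-1.79889e+02,  6.00000e-03,  1.57323e+02]), 'force': array([-0.062,  0.43 , -0.374]), 'wrist_torque': array([ 0.001, -0.003, -0.006]), 'grasp_force': np.float64(0.0), 'grip_width': np.float64(0.087)}
top [-0.35214026  0.33864013  1.45082957] 422.3773971367349
scene [-0.0954254  -0.9262326   0.55542602] 378.00015005480714
```

View pics/top0.png

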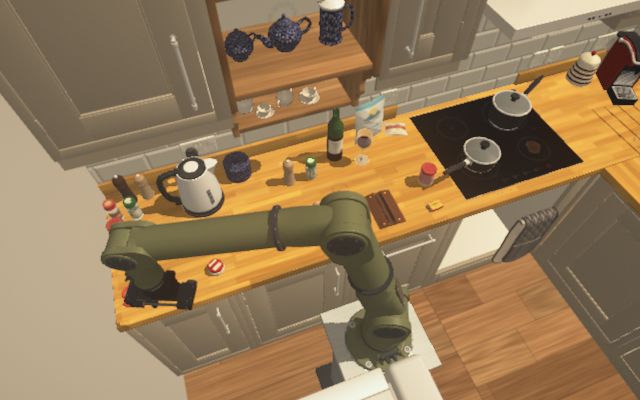

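View pics/scene0.png

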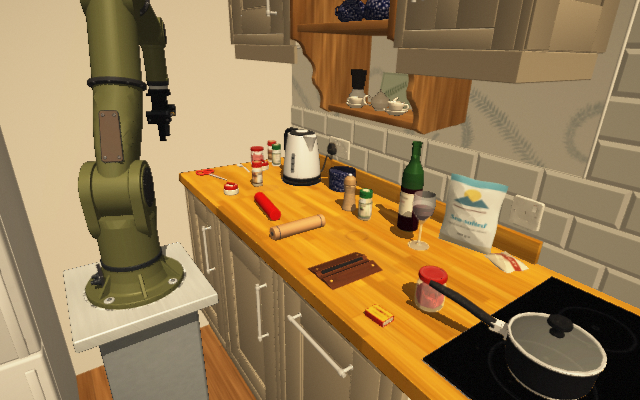

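The scene view shows the dark grooved rest at about (345,268). Candidates for the pin are a pale wooden bar at scene (298,226) and a red bar at (267,206). The mill at (349,192) and another mill in the left cluster stand upright, so they aren't candidates. I choose the pale bar; in the top view the arm hides it. Next I'll measure it and take a close crop.

```bash
python3 - <<'E'
from h import *
z=np.load("scene0.npz"); p,d=z["p"],z["d"]; X=xyz("scene",d)
cv2.imwrite("pics/crop1.png",cv2.resize(p[170:310,230:400,::-1],None,fx=4,fy=4,interpolation=cv2.INTER_CUBIC))
v,u=np.mgrid[:400,:640]; hsv=cv2.cvtColor(p,cv2.COLOR_RGB2HSV)
def axis(m,name):
    P=X[m][:,:2]; r=cv2.minAreaRect(P.astype(np.float32)*1000); print(name,m.sum(),[np.round(a,1) for a in r],"z",np.percentile(X[m][:,2],[2,50,98]).round(3), P.mean(0).round(3))
box=lambda a,b,c,e:(u>a)&(u<b)&(v>c)&(v<e)&(d>0)
axis(box(262,334,208,244)&(X[...,2]>.008)&(X[...,2]<.06),"pin")
dark=box(300,390,245,295)&(hsv[...,2]<130)&(X[...,2]<.03)&(X[...,2]>-.01)
axis(dark,"rest"); 
for n,b in dict(red=(250,285,190,222),mill=(340,357,170,212),green=(358,373,185,222),jam=(414,450,262,312),match=(362,396,300,328),timer=(220,240,180,196)).items(): axis(box(*b)&(X[...,2]>.008)&(X[...,2]<.15),n)
# tops profile of the pin
t=np.load("top0.npz"); Y=xyz("top",t["d"]); h2=cv2.cvtColor(t["p"],cv2.COLOR_RGB2HSV)
m=(u>360)&(u<412)&(v>180)&(v<232)&(h2[...,2]<130)&(Y[...,2]<.03)&(Y[...,2]>-.01)
P=Y[m]; print("rest top",m.sum(),[np.round(a,1) for a in cv2.minAreaRect(P[:,:2].astype(np.float32)*1000)],P[:,2].mean())
E
```

```text
pin 817 [array([486.2,  97.2]), array([220. , 192.1]), np.float64(89.9)] z [0.009 0.03  0.042] [0.474 0.022]
rest 1363 [array([ 449.9, -246.7]), array([117.2, 218.2]), np.float64(89.0)] z [-0.     0.005  0.011] [ 0.466 -0.256]
red 354 [array([479.2, 221.3]), array([189.6,  41. ]), np.float64(81.9)] z [0.011 0.034 0.042] [0.472 0.198]
mill 520 [array([823. , 175.1]), array([300.5,  64.9]), np.float64(49.4)] z [0.011 0.071 0.129] [0.769 0.105]
green 411 [array([840. ,  81.1]), array([341. ,  46.2]), np.float64(46.5)] z [0.009 0.061 0.106] [ 0.745 -0.019]
jam 1211 [array([ 527.6, -504.6]), array([127.6,  63.1]), np.float64(57.4)] z [0.01  0.069 0.102] [ 0.528 -0.491]
match 312 [array([ 412.1, -447.9]), array([37.9, 54.7]), np.float64(5.5)] z [0.009 0.014 0.016] [ 0.41 -0.45]
timer 146 [array([441.5, 448.6]), array([44. , 55.8]), np.float64(68.3)] z [0.008 0.028 0.045] [0.439 0.445]
rest top 636 [array([ 472.6, -237.2]), array([170.7, 100.9]), np.float64(0.5)] 0.006543605437951448
```

View pics/crop1.png

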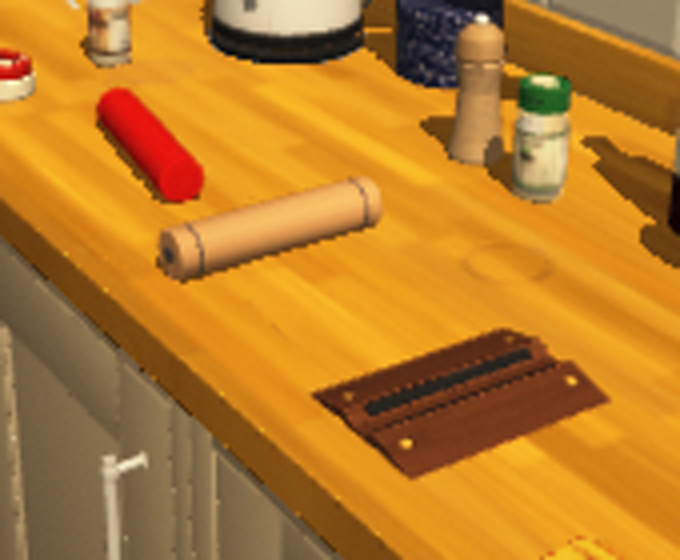

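The crop confirms the choice: the pale bar has dark rings near both ends, while the red one is plain. Next I'll refine the pin axis and the rest.

```bash
python3 - <<'E'
from h import *
from scipy.optimize import least_squares
z=np.load("scene0.npz"); p,d=z["p"],z["d"]; X=xyz("scene",d); v,u=np.mgrid[:400,:640]
m=(u>262)&(u<334)&(v>208)&(v<244)&(d>0)&(X[...,2]>.008)&(X[...,2]<.05)
P=X[m]; P=P[(P[:,1]<.06)&(P[:,1]>-.06)]
f=lambda q:np.hypot((P[:,1]-q[0]-q[1]*(P[:,0]-.47))*np.cos(np.arctan(q[1])),P[:,2]-.021)-.021
s=least_squares(f,[.03,0],loss="soft_l1",f_scale=.002); g=np.abs(f(s.x))<.004
print("pin y at x=.47",s.x, "rms",f(s.x)[g].std(),"x ends",np.percentile(P[g,0],[.5,1,99,99.5]),g.sum(),len(P))
for c in [(333,289.5),(382,270.5),(308.2,269.2),(356.2,252)]: print(ray("scene",*c,0).round(4))
E
```

```text
pin y at x=.47 [0.0128595  0.00767524] rms 0.0016195608140100487 x ends [0.39206979 0.39253131 0.57859463 0.57966281] 629 686
[ 0.3911 -0.306   0.    ]
[ 0.5545 -0.3099  0.    ]
[ 0.3908 -0.1942  0.    ]
[ 0.5605 -0.1938  0.    ]
```

>>> drive_tool(moves=[1.3,-1.0,0,1,87,2.5,-2.0,0,2,87,2.5,-3.0,0,3,87,2.0,-4.0,0,4,87,1.5,-5.0,0,5,87])

```text
time_s: 0.72
tool_pos: [0.1177, 0.4368, 0.2221]
tool_rot: [-180.0, 0.0, 107.1]
force: [0.3, 0.6, -0.2]
grip_width: 0.0869
grasp_force: 0.0
```

The rest centre is about (0.4745, -0.251) with the groove along x. The pin centre is about (0.4855, 0.013), with its axis 0.4° off x, so it sits 11 mm too far in +x. I'll push with a yaw of about -2.4° to drift it back. First I'll go round at height.

>>> drive_tool(moves=[-0.9,1.4,0,0.5,87,-1.8,2.8,0,1,87,-2.7,4.2,0,1.5,87,-3.7,5.7,0,1.7,87,-4.6,7.2,0,1.8,87])

```text
time_s: 1.35
tool_pos: [0.4211, 0.3548, 0.2224]
tool_rot: [-180.0, -0.0, 89.3]
force: [-0.3, 0.7, 0.2]
grip_width: 0.0874
grasp_force: 0.0
```

>>> drive_tool(moves=[-1.4,0.4,0,0,87,-2.8,0.7,0,0.1,87,-4.2,0.8,0.5,0.1,87,-5.5,0.8,1.3,0.1,87,-6.7,0.8,2,0.1,87])

```text
time_s: 1.98
tool_pos: [0.4478, 0.0852, 0.1414]
tool_rot: [-180.0, -0.0, 88.3]
force: [1.1, 0.8, 0.4]
grip_width: 0.0867
grasp_force: 0.0
```

>>> drive_tool(moves=[0,0,0,0,87])

```text
time_s: 2.1
tool_pos: [0.4463, 0.0828, 0.1403]
tool_rot: [-179.7, 0.1, 87.9]
force: [-0.3, 0.6, -0.0]
grip_width: 0.0868
grasp_force: 0.0
```

```bash
python3 - <<'E'
from h import *
o=env.get_obs(); print(o["tool_pos"],o["tool_rot"])
a,d=env.read_camera("wrist"); b,_=env.read_camera("top")
cv2.imwrite("pics/w1.png",np.hstack([cv2.resize(a,(400,250)),cv2.resize(b[130:290,280:500],(344,250))])[:,:,::-1])
E
```

```text
[0.4463038  0.0828247  0.14026273] [-1.79737813e+02  1.18251547e-01  8.79279875e+01]
```

View pics/w1.png

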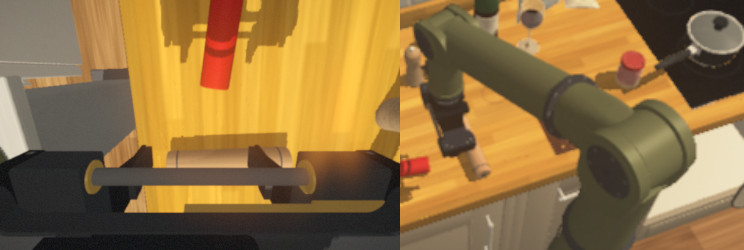

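The wrist view (left) shows the pale pin at about (230,158), to the right of the tool centre and between the fingers' line, and the red end at (215,85) is clear. I'll shift +40 mm in y and descend behind the pin.

>>> drive_tool(moves=[0,0.6,0,0,87,0,1,0.6,0,87,0,1,1.6,0,87,0,1,2.6,0,87,0,1,3.1,0,87])

```text
time_s: 2.82
tool_pos: [0.4876, 0.088, 0.0168]
tool_rot: [-179.9, 0.0, 88.5]
force: [-0.9, 0.0, 0.5]
grip_width: 0.0874
grasp_force: 0.0
```

>>> drive_tool(moves=[-0.25,0,0,0,87,-0.5,0,0,0,87,-0.7,0,0,0,87,-0.85,0,0,0,87,-1.0,0,0,0,87])

```text
time_s: 3.45
tool_pos: [0.4876, 0.0461, 0.0191]
tool_rot: [179.9, -0.1, 88.3]
force: [-0.2, 1.2, 0.7]
grip_width: 0.087
grasp_force: 0.0
```

>>> drive_tool(moves=[-0.15,0,0.08,0.08,87,-0.3,0,0.08,0.08,87,-0.5,0,0.08,0.08,87,-0.7,0,0.08,0.08,87,-0.9,0,0.08,0.08,87])

```text
time_s: 4.08
tool_pos: [0.4861, 0.0095, 0.0154]
tool_rot: [180.0, 0.0, 87.5]
force: [-0.1, 0.3, -0.4]
grip_width: 0.0868
grasp_force: 0.1
```

```bash
cat >> h.py <<'E'
from scipy.optimize import least_squares
def pin(save=None):
    p,d=env.read_camera("scene"); X=xyz("scene",d); hsv=cv2.cvtColor(p,cv2.COLOR_RGB2HSV).astype(int)
    if save: cv2.imwrite(save,cv2.resize(p[180:310,230:400,::-1],None,fx=4,fy=4,interpolation=cv2.INTER_CUBIC))
    o=env.get_obs(); y=o["tool_pos"][1]
    m=(d>0)&(X[...,2]>.014)&(X[...,2]<.058)&(X[...,1]<y-.005)&(X[...,1]>y-.12)&(X[...,0]>.34)&(X[...,0]<.64)&(hsv[...,2]>75)&(hsv[...,0]<25)
    P=X[m]
    f=lambda q:np.hypot(P[:,1]-q[0]-q[1]*(P[:,0]-.47),P[:,2]-q[2])-.021
    s=least_squares(f,[P[:,1].mean()+.01,0,.024],loss="soft_l1",f_scale=.002); g=np.abs(f(s.x))<.004
    e=np.percentile(P[g,0],[.5,99.5]); print("y@.47,slope,z",s.x.round(4),"ends",e.round(4),"mid",e.mean().round(4),g.sum(),len(P)); print(o["time_s"],o["tool_pos"].round(4),o["tool_rot"].round(2),o["force"].round(2))
E
python3 -c "
from h import *
pin('pics/p1.png')"
```

```text
y@.47,slope,z [-0.0267  0.0019  0.0202] ends [0.3913 0.5796] mid 0.4854 607 656
4.125 [0.486  0.0083 0.0154] [1.7999e+02 4.0000e-02 8.7440e+01] [-0.43  0.57 -0.37]
```

View pics/p1.png

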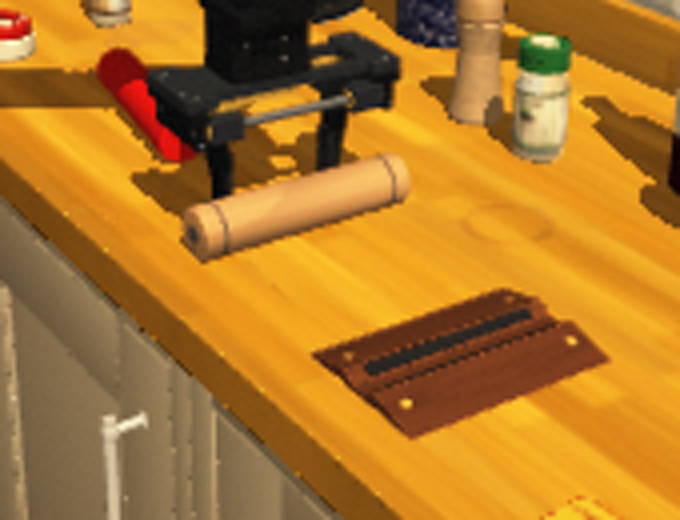

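The pin (crop ~(300,205)) has started rolling squarely ahead of the fingers, and nothing else has been touched. I'll add yaw for the sideways drift.

>>> drive_tool(moves=[-0.2,0,0,0.25,87,-0.4,0,0,0.25,87,-0.6,0.0,0,0.25,87,-0.8,0,0,0.25,87,-1.0,0,0,0.25,87])

```text
time_s: 4.75
tool_pos: [0.4843, -0.0303, 0.0154]
tool_rot: [180.0, -0.0, 85.0]
force: [-0.1, 1.0, -0.3]
grip_width: 0.0873
grasp_force: 0.1
```

```bash
python3 -c "
from h import *
pin()"
```

```text
y@.47,slope,z [-0.0686 -0.0007  0.02  ] ends [0.3915 0.5806] mid 0.4861 649 691
4.8 [ 0.4843 -0.0316  0.0154] [1.7999e+02 4.0000e-02 8.4950e+01] [-0.32 -0.98 -1.08]
```

>>> drive_tool(moves=[-0.3,0.1,0,0.1,87,-0.6,0.2,0,0.1,87,-0.8,0.2,0,0.1,87,-1.0,0.2,0,0.1,87,-1.1,0.2,0,0.1,87])

```text
time_s: 5.42
tool_pos: [0.4884, -0.0749, 0.0153]
tool_rot: [-180.0, 0.0, 84.0]
force: [-1.3, 0.1, 0.2]
grip_width: 0.087
grasp_force: 0.0
```

```bash
python3 -c "
from h import *
pin('pics/p2.png')"
```

```text
y@.47,slope,z [-0.1229 -0.0132  0.0202] ends [0.3908 0.5792] mid 0.485 710 749
5.475 [ 0.4883 -0.0753  0.0153] [-1.800e+02  1.000e-02  8.397e+01] [ 0.27 -0.85 -0.2 ]
```

View pics/p2.png

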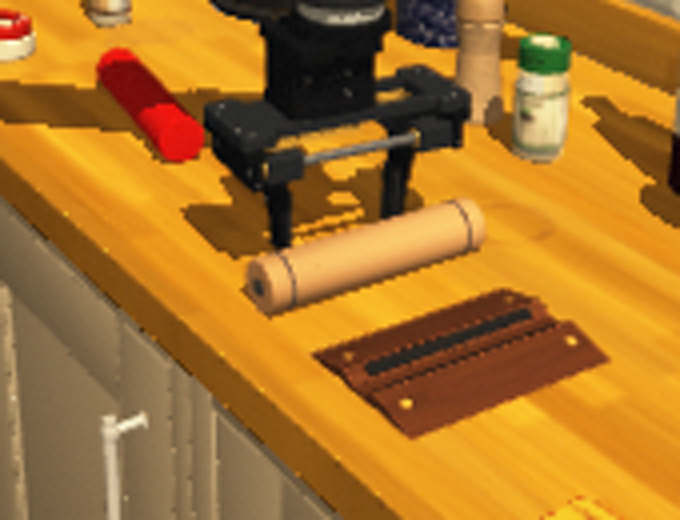

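The pin (crop ~(365,255)) is rolling ahead about 27 mm in front of the fingers, slightly skewed, towards the ramp foot. I'll follow at moderate speed, keeping the yaw, so that it settles against both fingers on the ramp.

>>> drive_tool(moves=[-0.3,0,0,0,87,-0.6,0,0,0,87,-0.9,0,0,0,87,-1.1,0,0,0,87,-1.2,0,0,0,87])

```text
time_s: 6.1
tool_pos: [0.4833, -0.1229, 0.0153]
tool_rot: [-180.0, 0.0, 84.0]
force: [-0.2, 0.6, 0.2]
grip_width: 0.0869
grasp_force: 0.0
```

```bash
python3 -c "
from h import *
pin()"
```

```text
y@.47,slope,z [-0.169  -0.0313  0.0204] ends [0.3891 0.5763] mid 0.4827 756 814
6.15 [ 0.4833 -0.1232  0.0153] [1.800e+02 2.000e-02 8.396e+01] [ 0.29 -0.28  0.43]
```

>>> drive_tool(moves=[-0.15,0,0,0,87,-0.3,0,0,0,87,-0.45,0,0,0,87,-0.6,0,0,0,87,-0.75,0,0,0,87])

```text
time_s: 6.78
tool_pos: [0.4808, -0.1511, 0.0155]
tool_rot: [180.0, -0.1, 84.1]
force: [-0.9, 4.1, 3.5]
grip_width: 0.0868
grasp_force: 2.2
```

```bash
python3 -c "
from h import *
pin()"
```

```text
y@.47,slope,z [-0.1873 -0.0443  0.021 ] ends [0.3882 0.5757] mid 0.482 787 837
6.825 [ 0.4808 -0.152   0.0157] [ 1.7996e+02 -5.0000e-02  8.4030e+01] [-0.65  2.76  1.83]
```

>>> drive_tool(moves=[-0.12,0,0,0,87,-0.24,0,0,0,87,-0.36,0,0,0,87,-0.48,0,0,0,87,-0.6,0,0,0,87])

```text
time_s: 7.45
tool_pos: [0.4788, -0.1737, 0.0157]
tool_rot: [180.0, -0.2, 84.1]
force: [1.3, 6.3, 4.8]
grip_width: 0.0869
grasp_force: 3.2
```

```bash
python3 -c "
from h import *
pin('pics/p3.png')"
```

```text
y@.47,slope,z [-0.2065 -0.1114  0.0264] ends [0.3857 0.5726] mid 0.4791 886 941
7.5 [ 0.4786 -0.1749  0.0157] [ 1.7995e+02 -9.0000e-02  8.4080e+01] [1.06 4.27 3.48]
```

View pics/p3.png

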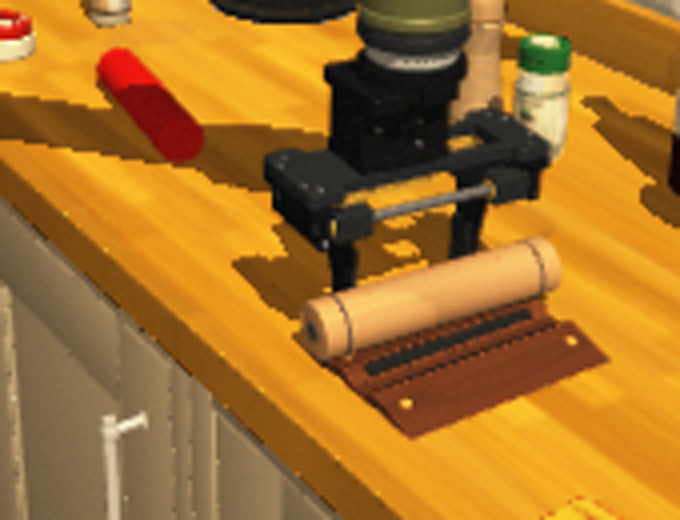

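The pin (crop ~(430,295)) lies against both fingers on the ramp with its yaw at -6°, its centre at x=0.479. Next I'll square it up while climbing.

>>> drive_tool(moves=[-0.1,0,0,-0.1,87,-0.2,0,0,-0.25,87,-0.28,0,0,-0.35,87,-0.35,0,0,-0.45,87,-0.42,0,0,-0.5,87])

```text
time_s: 8.12
tool_pos: [0.4762, -0.1906, 0.0153]
tool_rot: [-180.0, -0.2, 89.1]
force: [-0.0, 4.9, 3.5]
grip_width: 0.0866
grasp_force: 2.9
```

```bash
python3 -c "
from h import *
pin()"
```

```text
y@.47,slope,z [-0.2239 -0.0191  0.0309] ends [0.3853 0.572 ] mid 0.4786 901 962
8.175 [ 0.4761 -0.1915  0.0154] [-1.7997e+02 -1.0000e-01  8.9070e+01] [-0.23  2.65  2.79]
```

>>> drive_tool(moves=[-0.09,0,0,-0.05,87,-0.18,0,0,-0.05,87,-0.27,0,0,-0.05,87,-0.36,0,0,-0.05,87,-0.45,0,0,-0.05,87])

```text
time_s: 8.8
tool_pos: [0.4758, -0.211, 0.0153]
tool_rot: [180.0, 0.0, 89.5]
force: [0.7, -0.2, 0.1]
grip_width: 0.087
grasp_force: 0.0
```

```bash
python3 -c "
from h import *
pin()"
```

```text
y@.47,slope,z [-0.2464 -0.0158  0.0243] ends [0.3852 0.573 ] mid 0.4791 886 950
8.85 [ 0.4758 -0.2115  0.0154] [1.7999e+02 4.0000e-02 8.9490e+01] [ 0.72 -1.5  -0.16]
```

It dropped in. I'll withdraw backwards, then up.

>>> drive_tool(moves=[0.5,0,0,0,87,1.2,0,0,0,87,2,0,-0.5,0,87,2.5,0,-1.8,0,87,3,0,-3,0,87])

```text
time_s: 9.48
tool_pos: [0.4766, -0.0898, 0.1367]
tool_rot: [-180.0, 0.0, 89.5]
force: [1.0, 1.1, -0.6]
grip_width: 0.0871
grasp_force: 0.0
```

>>> drive_tool(moves=[1,0,-0.5,0,87,1.2,0,-1,0,87,1.2,0,-1,0,87,1.2,0,-1,0,87,1.2,0,-1,0,87])

```text
time_s: 10.1
tool_pos: [0.4765, -0.0434, 0.1743]
tool_rot: [-179.9, 0.0, 89.4]
force: [0.5, 0.1, 0.4]
grip_width: 0.0871
grasp_force: 0.0
```

```bash
python3 - <<'E'
import h
from h import *
p,d=env.read_camera("scene"); X=xyz("scene",d)
cv2.imwrite("pics/p4.png",cv2.resize(p[180:310,230:400,::-1],None,fx=4,fy=4,interpolation=cv2.INTER_CUBIC))
for _ in range(2):
    m=(d>0)&(X[...,2]>.016)&(X[...,2]<.058)&(X[...,1]<-.19)&(X[...,1]>-.31)&(X[...,0]>.34)&(X[...,0]<.62)
    P=X[m]; f=lambda q:np.hypot(P[:,1]-q[0]-q[1]*(P[:,0]-.47),P[:,2]-q[2]-q[3]*(P[:,0]-.47))-.021
    s=least_squares(f,[-.25,0,.025,0],loss="soft_l1",f_scale=.002); e=np.percentile(P[:,0],[.5,99.5]); print(s.x.round(4),e.round(4),e.mean())
    p,d=env.read_camera("scene"); X=xyz("scene",d)
o=env.get_obs(); print(o["time_s"],o["tool_pos"])
E
```

```text
[-0.2466 -0.0143  0.0241  0.0032] [0.3844 0.5722] 0.47828525022782165
[-0.2465 -0.0142  0.0242  0.0046] [0.384  0.5721] 0.4780553065233738
10.25 [ 0.47684119 -0.04302434  0.17470769]
```

View pics/p4.png

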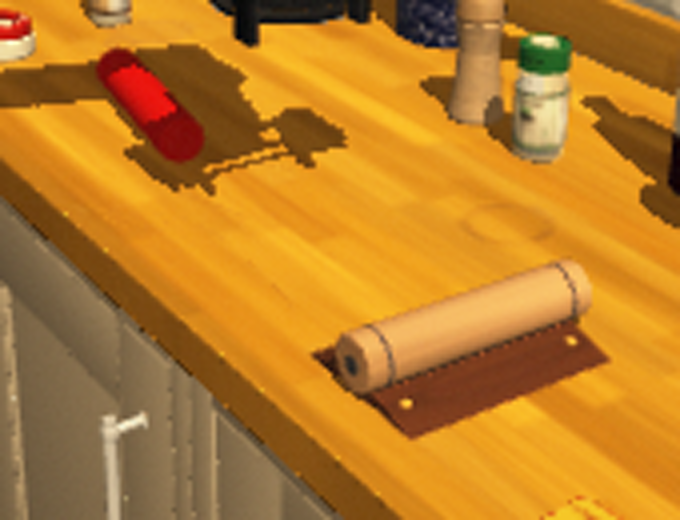

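The pin lies seated and level along the groove (crop ~(465,325)), within about 4 mm of centred. It is still, the hand is clear and the bystanders in view stand as before. I'm handing in.

```bash
python3 -c "
from cell import env
print(env.sign_off())"
```

```text
the job is handed in; nothing more can be done
None
```

The pin was rolled up the ramp and lies still and level, seated in the groove and about 4 mm off centre end to end; the hand is withdrawn, nothing else was touched as far as the pictures and force readings show, and the job was handed in at about 10 s (no verdict was returned).

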